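# Check the returned filler tins by weight and restock

### The job

Clear the slotted stock bin first: slide every divider up out of its slots by the top edge and put it in the spare-divider box. Then lift each of the look-alike tins to feel how heavy it is: stand the full ones upright in the stock bin and the part-used ones upright in the sheet-metal bench tray, and put the empties in the scrap bin. Leave everything else on the bench where it is.

Things in the scene. Friction and masses are not known exactly. Their poses are not given: they have to be found in the camera images.
- stock_bin: Slotted stock bin, fixed, blue plastic, open top, 188 x 100 mm, 50 mm high (inside 180 x 92, walls and floor 4). Origin: centre of its underside; x along its length. Ribs 7 mm deep on the long walls form upright slots 6.5 mm wide at x = -30 and +30 mm (78 mm clear between ribs). With dividers in, its compartments are about 56 mm long, too short for a tin.
- divider_box: Box for spare dividers, fixed, grey plastic, open on top, 130 (x) x 120 (y) mm outside and 50 mm high, walls and floor 4 mm. Origin: centre of its underside. A divider may lie, lean or stand in it.
- bench_tray: Bench tray for part-used tins, fixed, bare sheet metal, 130 (x) x 190 (y) mm, rim 25 mm high, walls and floor 3 mm. Origin: centre of its underside.
- scrap_bin: Scrap bin for empty tins, fixed, plain blue stacking bin without slots, 135 (x) x 190 (y) mm outside and 50 mm high, walls and floor 4 mm, with a finger lip along its front (-x). Origin: centre of its underside.
- divider_1: Thin grey plastic divider standing in the stock bin's slots at x = -30 mm: 88 mm wide (its y), 66 tall, 4 thick (its x), 0.05 kg, loose fit, lifts straight up. Along its top edge a grip rib 72 mm long, 10 thick, from 54 to 66 mm above its lower edge, 20 mm proud of the bin wall. Origin: middle of its lower edge. May be absent (None).
- divider_2: Thin grey plastic divider standing in the stock bin's slots at x = 30 mm: 88 mm wide (its y), 66 tall, 4 thick (its x), 0.05 kg, loose fit, lifts straight up. Along its top edge a grip rib 72 mm long, 10 thick, from 54 to 66 mm above its lower edge, 20 mm proud of the bin wall. Origin: middle of its lower edge. May be absent (None).
- tin_a: Closed lever-lid tin of body filler, bare steel, 64 mm diameter, 80 mm tall, standing on the bench. All tins look alike; only weight tells a full one (about 0.53 kg), a part-used one (about 0.29 kg) and an empty one (about 0.06 kg), each within 8 per cent; the paste inside does not slosh. Origin: centre of its underside; z is its axis. May be absent (None).
- tin_b: Closed lever-lid tin of body filler, bare steel, 64 mm diameter, 80 mm tall, standing on the bench. All tins look alike; only weight tells a full one (about 0.53 kg), a part-used one (about 0.29 kg) and an empty one (about 0.06 kg), each within 8 per cent; the paste inside does not slosh. Origin: centre of its underside; z is its axis. May be absent (None).
- tin_c: Closed lever-lid tin of body filler, bare steel, 64 mm diameter, 80 mm tall, standing on the bench. All tins look alike; only weight tells a full one (about 0.53 kg), a part-used one (about 0.29 kg) and an empty one (about 0.06 kg), each within 8 per cent; the paste inside does not slosh. Origin: centre of its underside; z is its axis. May be absent (None).
- tin_d: Closed lever-lid tin of body filler, bare steel, 64 mm diameter, 80 mm tall, standing on the bench. All tins look alike; only weight tells a full one (about 0.53 kg), a part-used one (about 0.29 kg) and an empty one (about 0.06 kg), each within 8 per cent; the paste inside does not slosh. Origin: centre of its underside; z is its axis. May be absent (None).
- tin_e: Closed lever-lid tin of body filler, bare steel, 64 mm diameter, 80 mm tall, standing on the bench. All tins look alike; only weight tells a full one (about 0.53 kg), a part-used one (about 0.29 kg) and an empty one (about 0.06 kg), each within 8 per cent; the paste inside does not slosh. Origin: centre of its underside; z is its axis. May be absent (None).
- tin_f: Closed lever-lid tin of body filler, bare steel, 64 mm diameter, 80 mm tall, standing on the bench. All tins look alike; only weight tells a full one (about 0.53 kg), a part-used one (about 0.29 kg) and an empty one (about 0.06 kg), each within 8 per cent; the paste inside does not slosh. Origin: centre of its underside; z is its axis. May be absent (None).
- spray_can: Bystander, to be left alone. Spray can, 54 mm diameter, 170 mm tall, standing; origin centre of its underside.
- screwdriver: Bystander, to be left alone. Screwdriver lying on the bench near the robot; origin under its middle.
- bearing_race: Bystander, to be left alone. Steel bearing ring, 72 mm diameter, 18 mm high, lying flat beyond the stock bin; origin centre of its underside.
- parts_carton: Bystander, to be left alone. Cardboard carton, 90 x 120 x 50 mm, on the bench at the robot's left; origin centre of its underside.
- spanner: Bystander, to be left alone. Spanner lying on the bench at the left; origin under its middle.
- oil_bottle: Bystander, to be left alone. Grey oil bottle, 80 mm diameter, 200 mm tall, standing at the right; origin centre of its underside.

How it is judged:
By the outcome, as a careful person would: the job done as asked, in the order asked, and still so for the second after the job is handed in, with the robot touching nothing.
Of tin_a, tin_b, tin_c, tin_d, tin_e, tin_f only 5 to 6 are there at a start; the rules pass over those that are not, and their reading is None.
Of divider_1, divider_2 only 1 to 2 are there at a start; the rules pass over those that are not, and their reading is None.
At some moment in a run one of tin_a, tin_b, tin_c, tin_d, tin_e, tin_f may be knocked a few centimetres aside while the robot is not near it.
It also fails if it takes over 210 s, if anything falls off the work surface, if the arm or the gripper's body presses on something with over 40 N, if the wrist force passes 120 N, or if a joint passes its speed limit or range.

### The arm

A 6-joint arm with a two-finger parallel gripper is mounted at the origin on the work surface. World frame = base frame: x ahead of the robot, y to its left, z up, the work surface at z = 0. Lengths are in m, angles in rad, forces in N, time in s.
With the tool pointing down it reaches from about 0.325 to 0.85 m from the base axis. Payload 15.5 kg.
Tool frame: the origin (TCP) lies midway between the tips of the shut fingers; the grasp point (between the pads) lies 19 mm behind it; z points along the fingers, y is the line along which they close (so a half turn about z gives the same grasp; the last joint's range is limited). The gripper opens to 91 mm and grips with 3 to 60 N. Pads are 32 mm wide; open, the fingers measure 118 mm over their backs; the gripper's body (76 mm by 178 mm) begins 60 mm behind the grasp point.
Start: joints at [1.077, 0.494, 1.345, -0, 1.302, -0.096], TCP at [0.243, 0.576, 0.214] pointing down, gripper open.
Joint ranges: [-2.91, 2.91], [-0.82, 2.16], [0.22, 2.67], [-1.22, 4.37], [0.12, 2.79], [-3.08, 3.08]. Speed limits (rad/s): [1.89, 1.89, 2.57, 3.01, 3.01, 3.01].

### API

Orientations are given as a unit quaternion [x, y, z, w].
In Python, from station import bot, camera, calibration gives the robot as it stands. The module is installed in compiled form; this text tells all that it offers.
- The arm moves only by the shell command python3 -m handwheel 'ROWS' [FORCE]. ROWS is JSON, one flat list of numbers, 7 for each row, row after row: the turn, a rotation vector about the tool's x, y, z in rad, then the shift along the tool's x, y, z in mm, then the finger opening in mm, from 0 to 91.2. A call has 1 to 20 rows; each row shifts and turns the commanded pose from where the row before left it, along the tool's axes as they then stand; what a row does not reach is not made up. A row lasts 1/8 s, in which the tool goes at most 62.5 mm and 10.7 degrees, less where a joint would pass 70% of its speed; a pose out of reach is approached as far as the arm can. A call with a gripper value outside its range is refused whole. The fingers move at their own pace and stop on an object; FORCE is the grip in N (left out, the last holds). Time passes only in rows, so rows that do not move let the fingers close. It gives the time, the measured TCP pose, the force, the opening and the grip force at its end, in the units of the state.
- bot.get_state(): the state, without advancing time (a new reading comes with each control period).
- camera(name): name is "scene" or "side" or "wrist"; returns (picture, depth): 400x640x3 uint8, blue, green, red; 400x640 float32, m along the optical axis (not along the pixel's ray), 0 where there is no reading.
- calibration(name): a dict with "fx", "fy", "cx", "cy" (pixels), "R" (3x3) and "t" (3): a world point X has camera coordinates R X + t. Camera axes: x right, y down, z forward; pixel columns grow to the right and rows downward; lengths in m; the calibration is good to about 2 mm. A picture is of the moment at which its call begins: read the wrist's pose just before it. calibration takes no time and is no camera call; for the wrist camera it gives the pose at the moment of the call.
- bot.sign_off(): hands the job in; it is judged then, once.
The state is a dict: "time_s": time; "qpos": joint angles; "joint_velocities": joint speeds; "tau": joint torques, N m; "eef_pos": TCP position; "eef_rot": TCP orientation; "wrist_force": force on the tool from outside, world axes, zero at the start; "torque": the same for the moment, N m; "width": opening from 0.0 (shut) to 1.0 (fully open); "grip_force": force on a finger pad.
Only numpy, scipy, OpenCV 4.12 (cv2) and the standard library are available. Lean on these libraries where they do the work, as an engineer would, in place of code of your own. Each camera call takes 0.05 s, during which the arm holds its last target. There are 200 camera calls.

## Working session

There is one attempt and no reset: what is moved stays moved. The work goes in short steps, Python scripts to look and compute and a shell command to move; the robot and the scene stay as the last step left them, time stands still between calls to the robot, and variables do not carry over. Pictures are saved under pics/ and viewed, at most 14 in all, crops included, and the job is handed in when it is done.

```bash
mkdir -p pics; python3 - <<'E'
from station import bot,camera,calibration
import cv2,numpy as np
s=bot.get_state();print({k:np.round(v,3).tolist() for k,v in s.items()})
for n in("scene","side"):
    c=calibration(n);p,d=camera(n);cv2.imwrite(f"pics/{n}0.png",p);np.savez(f"{n}0.npz",p=p,d=d,**c)
    print(n,c)
E
```

```text
{'time_s': 0.0, 'qpos': [1.077, 0.494, 1.346, -0.0, 1.302, -0.096], 'joint_velocities': [0.001, -0.001, 0.001, 0.002, -0.0, 0.003], 'tau': [-0.004, -87.882, -38.186, 0.071, 0.053, -0.0], 'eef_pos': [0.243, 0.576, 0.213], 'eef_rot': [0.198, 0.98, -0.001, -0.0], 'wrist_force': [-0.297, 1.567, -0.112], 'torque': [0.025, 0.033, 0.013], 'grip_force': 0.0, 'width': 1.001}
scene {'fx': 416.7718347255382, 'fy': 416.7718347255382, 'cx': 325.60365464921074, 'cy': 205.66370322482106, 'R': array([[-0.10470727,  0.99447588,  0.00735641],
       [ 0.81591588,  0.09013148, -0.57110208],
       [-0.56861029, -0.05379632, -0.82084609]]), 't': array([ 0.07207176, -0.36960234,  1.75003433])}
side {'fx': 408.8026113365865, 'fy': 408.8026113365865, 'cx': 316.86145178579574, 'cy': 196.81100169026928, 'R': array([[ 0.91712751, -0.39814646,  0.01888182],
       [-0.24851419, -0.60820273, -0.75387674],
       [ 0.31163733,  0.6867087 , -0.6567445 ]]), 't': array([-0.42458567,  0.1321379 ,  1.41895869])}
```

View pics/scene0.png

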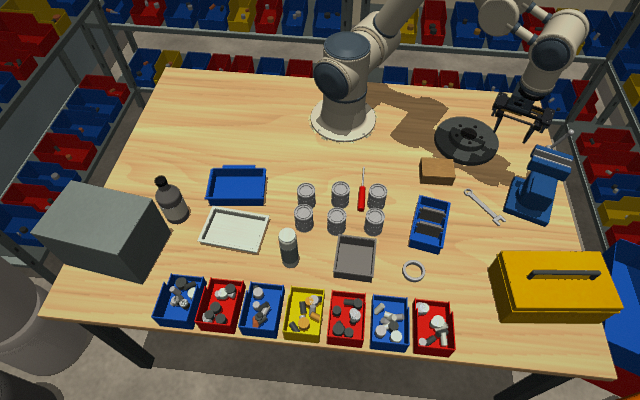

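View pics/side0.png

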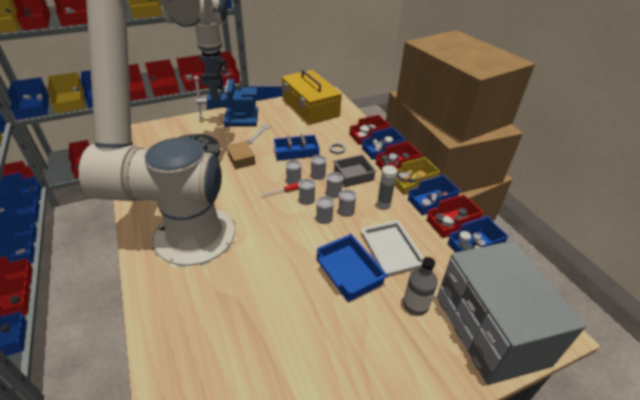

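The scene picture shows six tins in two rows at about (306,195), (340,193), (377,195), (304,217), (336,220) and (374,221). The stock bin with both dividers is at (430,223), the divider box at (355,257), the scrap bin at (237,185) and the tray at (234,230). The side picture agrees. Next I'll measure from the depth.

```bash
cat > h.py <<'E'
import numpy as np,cv2
from station import bot,camera,calibration
def cloud(d,c):
    v,u=np.mgrid[:400,:640]
    P=np.stack([(u-c['cx'])/c['fx']*d,(v-c['cy'])/c['fy']*d,d],-1)
    W=(P-c['t'])@c['R']; W[d<=0]=np.nan
    return W
def topview(p,W,x0,x1,y0,y1,s=600):
    # rows: x growing up, cols: y growing left
    H=int((x1-x0)*s);Wd=int((y1-y0)*s);im=np.zeros((H,Wd,3),np.uint8);z=np.full((H,Wd),-1.)
    q=W.reshape(-1,3);c=p.reshape(-1,3);k=np.isfinite(q[:,0]);q=q[k];c=c[k]
    o=np.argsort(q[:,2]);q=q[o];c=c[o]
    r=((x1-q[:,0])*s).astype(int);l=((y1-q[:,1])*s).astype(int)
    k=(r>=0)&(r<H-1)&(l>=0)&(l<Wd-1)
    for a in(0,1):
        for b in(0,1): im[r[k]+a,l[k]+b]=c[k];z[r[k]+a,l[k]+b]=q[k,2]
    return im,z
def fitcirc(q,R=.032):
    from scipy.optimize import least_squares
    c0=(q.min(0)+q.max(0))/2
    return c0
E
python3 - <<'E'
from h import *
import cv2
Z=np.load('scene0.npz');W=cloud(Z['d'],Z)
print("bench z",np.nanmedian(W[240:250,450:480,2]))
im,z=topview(Z['p'],W,.3,.85,-.6,.5,700)
cv2.imwrite('pics/top0.png',cv2.resize(im,None,fx=1,fy=1))
m=((W[...,2]>.068)&(W[...,2]<.09)).astype(np.uint8)
n,L,st,_=cv2.connectedComponentsWithStats(m)
for i in range(1,n):
    if st[i,4]<40: continue
    q=W[L==i]
    if q[:,0].max()<.95 and abs(q[:,1]).max()<.7: print(st[i].tolist(),q.mean(0).round(3),q.min(0).round(3),q.max(0).round(3))
E
```

```text
bench z -0.0009605464639300569
[361, 1, 9, 7, 40] [-0.746  0.047  0.079] [-0.758  0.028  0.068] [-0.735  0.07   0.09 ]
[322, 103, 43, 18, 196] [0.069 0.003 0.079] [ 0.005 -0.087  0.068] [0.094 0.084 0.09 ]
[331, 181, 19, 17, 238] [0.431 0.023 0.075] [ 0.398 -0.009  0.068] [0.463 0.054 0.087]
[297, 183, 18, 17, 236] [ 0.451 -0.095  0.076] [ 0.419 -0.126  0.068] [ 0.485 -0.064  0.085]
[369, 183, 18, 17, 238] [0.427 0.152 0.076] [0.394 0.122 0.068] [0.461 0.181 0.084]
[159, 198, 26, 16, 105] [ 0.576 -0.519  0.079] [ 0.532 -0.566  0.068] [ 0.593 -0.495  0.09 ]
[294, 204, 19, 19, 265] [ 0.542 -0.092  0.075] [ 0.509 -0.123  0.068] [ 0.576 -0.061  0.088]
[327, 207, 19, 19, 267] [0.543 0.019 0.076] [ 0.507 -0.012  0.068] [0.576 0.049 0.084]
[366, 208, 19, 18, 272] [0.532 0.147 0.076] [0.5   0.117 0.069] [0.566 0.177 0.086]
[281, 249, 17, 10, 58] [ 0.708 -0.111  0.078] [ 0.688 -0.139  0.068] [ 0.716 -0.09   0.089]
[151, 282, 47, 40, 199] [ 0.904 -0.42   0.073] [ 0.833 -0.473  0.068] [ 0.944 -0.368  0.081]
[194, 286, 45, 41, 183] [ 0.907 -0.297  0.074] [ 0.833 -0.347  0.068] [ 0.944 -0.243  0.08 ]
[238, 290, 43, 41, 179] [ 0.908 -0.172  0.074] [ 0.832 -0.222  0.068] [ 0.944 -0.118  0.081]
[282, 294, 41, 42, 156] [ 0.91  -0.048  0.074] [ 0.832 -0.097  0.068] [0.944 0.006 0.082]
[327, 299, 39, 42, 149] [0.911 0.08  0.074] [0.833 0.028 0.068] [0.944 0.131 0.081]
[372, 303, 38, 43, 167] [0.912 0.206 0.074] [0.833 0.153 0.069] [0.944 0.256 0.08 ]
[416, 308, 40, 42, 182] [0.91  0.331 0.074] [0.834 0.277 0.068] [0.945 0.382 0.08 ]
```

View pics/top0.png

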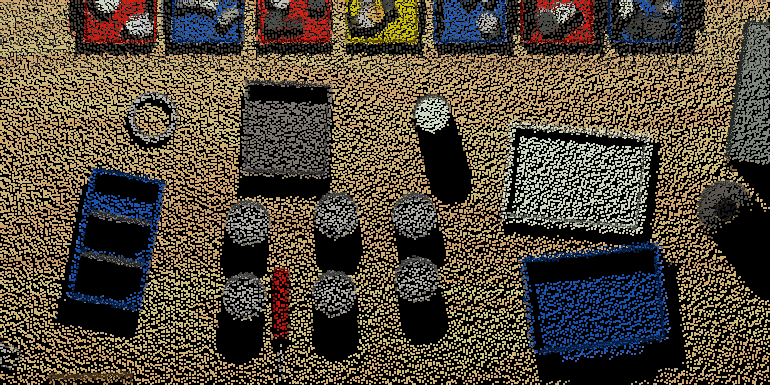

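The top view gives a clear layout. The screwdriver lies between the two tins near y = 0.1, and the bins are rotated slightly. Next I'll fit the containers and dividers.

```bash
python3 - <<'E'
from h import *
Z=np.load('scene0.npz');W=cloud(Z['d'],Z);V=W.reshape(-1,3)
def rect(n,x0,x1,y0,y1,z0,z1):
    q=V[(V[:,0]>x0)&(V[:,0]<x1)&(V[:,1]>y0)&(V[:,1]<y1)&(V[:,2]>z0)&(V[:,2]<z1)]
    (c,s,a)=cv2.minAreaRect((q[:,:2]*1000).astype(np.float32));print(n,len(q),np.round(c,1),np.round(s,1),round(a,1),cv2.boxPoints((c,s,a)).round().tolist())
rect('stock',.38,.63,.24,.43,.042,.0535)
rect('div all',.38,.63,.24,.43,.062,.075)
rect('div near',.38,.505,.24,.43,.062,.075)
rect('div far',.505,.63,.24,.43,.062,.075)
rect('box',.56,.75,.01,.19,.044,.055)
rect('tray',.47,.7,-.46,-.2,.019,.03)
rect('scrap',.3,.51,-.48,-.22,.044,.055)
rect('can',.6,.78,-.18,-.06,.155,.18)
rect('oil',.5,.65,-.62,-.45,.1,.25)
rect('screw',.3,.5,.07,.115,.012,.04)
S=np.load('side0.npz');U=cloud(S['d'],S)
m=((U[...,2]>.068)&(U[...,2]<.09)&(abs(U[...,1])<.2)&(U[...,0]>.35)&(U[...,0]<.65)).astype(np.uint8)
n,L,st,_=cv2.connectedComponentsWithStats(m)
for i in range(1,n):
    if st[i,4]>40:q=U[L==i];print(((q.min(0)+q.max(0))/2).round(3))
E
```

```text
stock 496 [508.  334.7] [110.  195.6] 78.9 [[401.0, 300.0], [593.0, 262.0], [615.0, 370.0], [423.0, 408.0]]
div all 148 [510.9 334.7] [84.5 72.8] 79.3 [[467.0, 300.0], [539.0, 286.0], [555.0, 369.0], [483.0, 383.0]]
div near 72 [480.9 340.4] [84.5 11.7] 79.3 [[467.0, 300.0], [479.0, 298.0], [495.0, 381.0], [483.0, 383.0]]
div far 76 [540.4 331.1] [77.4 13.4] 79.1 [[526.0, 294.0], [540.0, 292.0], [554.0, 368.0], [541.0, 370.0]]
box 396 [647.3  83.6] [148.1 178.5] 87.9 [[555.0, 13.0], [734.0, 6.0], [739.0, 154.0], [561.0, 161.0]]
tray 700 [ 576.3 -324.8] [209.2 221.9] 0.5 [[471.0, -215.0], [473.0, -437.0], [682.0, -435.0], [680.0, -213.0]]
scrap 460 [ 418.3 -351.6] [157.9 206.2] 6.2 [[329.0, -258.0], [351.0, -463.0], [508.0, -445.0], [486.0, -241.0]]
can 247 [ 688.2 -116.8] [52.6 50.9] 71.0 [[656.0, -133.0], [704.0, -150.0], [721.0, -100.0], [673.0, -84.0]]
oil 989 [ 595.  -551.7] [ 85.4 166. ] 53.5 [[503.0, -537.0], [636.0, -635.0], [687.0, -567.0], [554.0, -468.0]]
screw 174 [388.3  96.6] [159.6  24.9] 2.3 [[308.0, 106.0], [309.0, 81.0], [469.0, 87.0], [468.0, 112.0]]
[0.528 0.147 0.077]
[0.425 0.153 0.077]
[0.541 0.021 0.077]
[0.428 0.024 0.078]
[ 0.54  -0.09   0.076]
[ 0.45  -0.095  0.076]
```

```bash
cat >> h.py <<'E'
from scipy.spatial.transform import Rotation as Ro
def go(*T):
    """print tool-frame shift mm / turn rad from current pose through targets (x,y,z,yawdeg of tool y)"""
    s=bot.get_state();p=np.array(s['eef_pos']);R=Ro.from_quat(s['eef_rot']).as_matrix()
    yaw=np.degrees(np.arctan2(R[1,1],R[0,1]))
    print('t',round(s['time_s'],2),'p',p.round(4),'yaw',round(yaw,1),'tilt',np.degrees(R[2,:2]).round(1),'w',round(s['width']*91.2,1),'grip',round(s['grip_force'],1),'F',np.round(s['wrist_force'],2))
    for t in T:
        a=np.radians(t[3]);d=np.array(t[:3])-p
        tx=np.array([-np.sin(a),np.cos(a),0]);ty=np.array([np.cos(a),np.sin(a),0])
        print('turn %.3f'%np.radians((yaw-t[3]+180)%360-180),'shift [%.1f %.1f %.1f]'%tuple(1000*np.array([d@tx,d@ty,-d[2]])))
        p=np.array(t[:3]);yaw=t[3]
E
python3 -m handwheel '[0,0,0.17,0,0,0,40, 0,0,0.17,0,0,0,40, 0,0,0.17,0,0,0,40, 0,0,0.17,0,0,0,40, 0,0,0.17,0,0,0,40, 0,0,0.17,0,0,0,40, 0,0,0.17,0,0,0,40, 0,0,0.17,0,0,0,40]' 40
python3 - <<'E'
from h import *
go((.481,.340,.11,-10.8),(.481,.340,.050,-10.8))
Z=np.load('scene0.npz');W=cloud(Z['d'],Z)
V=W.reshape(-1,3)
def comp(n,x,y,z0,z1,dims):
    # slide known rectangle outline over rim points, score inliers
    q=V[(abs(V[:,0]-x)<.14)&(abs(V[:,1]-y)<.14)&(V[:,2]>z0)&(V[:,2]<z1)][:,:2]
    best=(0,)
    for st,sp in((.006,.03),(.002,.006)):
        c0=best[1:] if len(best)>1 else (x,y,0)
        for dx in np.arange(-sp,sp+1e-6,st):
            for dy in np.arange(-sp,sp+1e-6,st):
                for a in c0[2]+np.arange(-14,15,2)*(1 if st>.005 else .25):
                    r=np.radians(a);u=(q-[c0[0]+dx,c0[1]+dy])@np.array([[np.cos(r),-np.sin(r)],[np.sin(r),np.cos(r)]])
                    e=abs(u)-np.array(dims)/2
                    k=np.exp(-(np.maximum(e[:,0],e[:,1])+.002)**2/(2*.003**2)).sum()
                    if st>.005 and False: pass
                    if k>best[0]: best=(k,c0[0]+dx,c0[1]+dy,a)
        best=(0.,)+best[1:] if st>.005 else best
    print(n,np.round(best,3))
comp('stock',.508,.335,.044,.054,(.188,.1))
comp('box',.665,.09,.044,.055,(.13,.12))
comp('tray',.59,-.33,.020,.029,(.13,.19))
comp('scrap',.425,-.35,.044,.055,(.135,.19))
E
```

```text
time_s: 1.1
eef_pos: [0.2426, 0.5758, 0.2136]
eef_rot: [0.772, 0.635, -0.0, 0.0]
wrist_force: [-0.3, 0.1, 0.2]
width: 0.44
grip_force: 0.0
t 1.1 p [0.2426 0.5758 0.2136] yaw -11.1 tilt [-0. -0.] w 40.1 grip 0.0 F [-0.34  0.14  0.23]
turn -0.005 shift [-186.9 278.4 103.6]
turn 0.000 shift [0.0 0.0 60.0]
stock [239.593   0.51    0.335 -11.5  ]
box [ 2.53722e+02  6.69000e-01  9.00000e-02 -2.50000e+00]
tray [252.09    0.598  -0.322  -6.   ]
scrap [241.305   0.425  -0.35    6.   ]
```

```bash

python3 -m handwheel '[0,0,-0.005,-23.4,34.8,13,40, 0,0,0,-23.4,34.8,13,40, 0,0,0,-23.4,34.8,13,40, 0,0,0,-23.4,34.8,13,40, 0,0,0,-23.4,34.8,13,40, 0,0,0,-23.4,34.8,13,40, 0,0,0,-23.4,34.8,13,40, 0,0,0,-23.4,34.8,13,40, 0,0,0,0,0,0,40]'
python3 - <<'E'
from h import *
cal=calibration('wrist');p,d=camera('wrist');W=cloud(d,cal);cv2.imwrite('pics/w1.png',p)
V=W.reshape(-1,3)
q=V[(V[:,0]>.38)&(V[:,0]<.63)&(V[:,1]>.24)&(V[:,1]<.43)&(V[:,2]>.062)&(V[:,2]<.075)]
for n,k in(('near',q[:,0]<.511),('far',q[:,0]>.511)):
    if k.sum()>20:
        c,s,a=cv2.minAreaRect((q[k][:,:2]*1000).astype(np.float32));print(n,k.sum(),np.round(c,1),np.round(s,1),round(a,1),q[k][:,2].max())
go((.481,.340,.050,-10.8))
E
```

```text
time_s: 2.22
eef_pos: [0.4835, 0.3389, 0.1087]
eef_rot: [0.77, 0.638, -0.001, 0.0]
wrist_force: [-0.6, 0.2, 0.5]
width: 0.438
grip_force: 0.0
near 1126 [478.3 341.1] [86.6  9.8] 78.7 0.07179163236245459
far 1017 [538.7 338.9] [67.  10.3] 78.8 0.07237624261275823
t 2.27 p [0.4826 0.34   0.1093] yaw -10.6 tilt [-0.  -0.1] w 40.0 grip 0.0 F [-0.12  0.67 -0.36]
turn 0.003 shift [-0.3 -1.6 59.3]
```

View pics/w1.png

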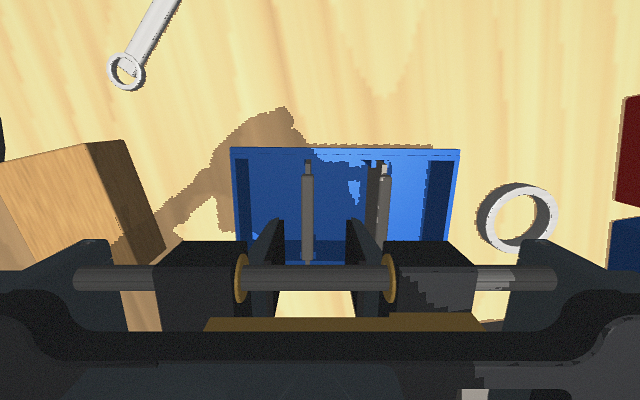

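The wrist view shows the near divider's rib at about (307,215), between the fingers, and the far one at (383,210). I'll descend, grip and lift.

```bash

python3 -m handwheel '[0,0,0,0,-1.2,30,40, 0,0,0,0,-1,30,40, 0,0,0,0,0,0,0, 0,0,0,0,0,0,0, 0,0,0,0,0,0,0, 0,0,0,0,0,0,0]' 25
python3 -m handwheel '[0,0,0,0,0,-15,0, 0,0,0,0,0,-30,0, 0,0,0,0,0,-45,0, 0,0,0,0,0,0,0]' 25
python3 -c "
from h import *
go((.645,.09,.135,0),(.645,.09,.055,0))"
```

```text
time_s: 3.02
eef_pos: [0.4803, 0.342, 0.0511]
eef_rot: [0.769, 0.639, 0.001, -0.0]
wrist_force: [-3.0, 1.8, 8.2]
width: 0.111
grip_force: 25.0
time_s: 3.52
eef_pos: [0.4821, 0.3425, 0.1443]
eef_rot: [0.769, 0.64, 0.003, 0.001]
wrist_force: [0.1, -0.0, -0.7]
width: 0.108
grip_force: 25.0
t 3.52 p [0.4821 0.3425 0.1443] yaw -10.5 tilt [0.3 0.3] w 9.9 grip 25.0 F [ 0.15 -0.04 -0.68]
turn -0.183 shift [-252.5 162.9 9.3]
turn 0.000 shift [0.0 0.0 80.0]
```

```bash

python3 -m handwheel '[0,0,-0.16,0,0,-10,0, 0,0,0,-31.5,20.4,0,0, 0,0,0,-31.5,20.4,0,0, 0,0,0,-31.5,20.4,0,0, 0,0,0,-31.5,20.4,0,0, 0,0,0,-31.5,20.4,0,0, 0,0,0,-31.5,20.4,0,0, 0,0,0,-31.5,20.4,0,0, 0,0,0,-31.5,20.4,0,0, 0,0,0,0,0,0,0]'
python3 -c "
from h import *
go((.645,.09,.058,-2.5))"
```

```text
time_s: 4.78
eef_pos: [0.6384, 0.0835, 0.1497]
eef_rot: [0.716, 0.698, -0.0, 0.0]
wrist_force: [0.4, -0.0, -0.9]
width: 0.107
grip_force: 25.0
t 4.78 p [0.6384 0.0835 0.1497] yaw -1.5 tilt [-0.  0.] w 9.8 grip 25.0 F [ 0.42 -0.02 -0.93]
turn 0.018 shift [6.8 6.3 91.7]
```

```bash

python3 -m handwheel '[0,0,0,6.5,6.5,32,0, 0,0,0,0,0,40,0, 0,0,0,0,0,20,0, 0,0,0,0,0,0,0, 0,0,0,0,0,0,30, 0,0,0,0,0,0,30, 0,0,0,0,0,-30,30, 0,0,0,0,0,-40,40, 0,0,0,0,0,-20,40]'
python3 -c "
from h import *
p,d=camera('scene');cv2.imwrite('pics/s1.png',cv2.resize(p[130:300,200:480],None,fx=2.5,fy=2.5))
go((.5395,.331,.13,-10.8),(.5395,.331,.050,-10.8))"
```

```text
time_s: 5.9
eef_pos: [0.6451, 0.0922, 0.1511]
eef_rot: [0.715, 0.699, 0.001, 0.001]
wrist_force: [-0.0, -0.1, -0.2]
width: 0.433
grip_force: 0.0
t 5.95 p [0.646  0.0923 0.1531] yaw -1.3 tilt [0.  0.4] w 39.8 grip 0.0 F [1.31 0.16 2.68]
turn 0.166 shift [214.5 -149.3 23.1]
turn 0.000 shift [0.0 0.0 80.0]
```

View pics/s1.png

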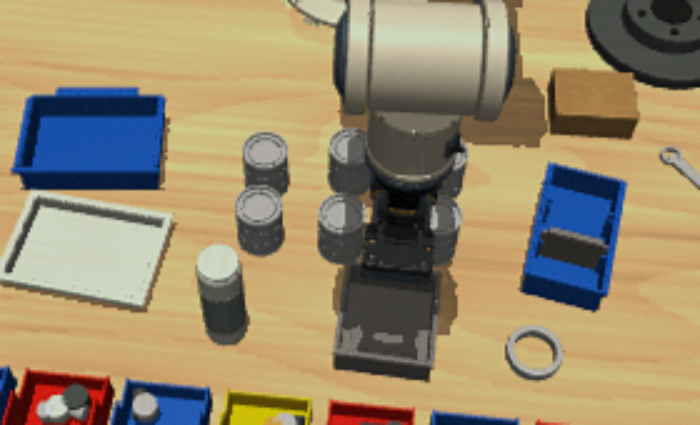

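The first divider is lying in the box, at about (385,325) in the crop. The far divider is still standing in the bin, so I'll fetch it next.

```bash

python3 -m handwheel '[0,0,0.166,0,0,3,40, 0,0,0,26.8,-18.6,2.5,40, 0,0,0,26.8,-18.6,2.5,40, 0,0,0,26.8,-18.6,2.5,40, 0,0,0,26.8,-18.6,2.5,40, 0,0,0,26.8,-18.6,2.5,40, 0,0,0,26.8,-18.6,2.5,40, 0,0,0,26.8,-18.6,2.5,40, 0,0,0,26.8,-18.6,2.5,40, 0,0,0,0,0,0,40, 0,0,0,0,0,0,40]'
python3 -c "
from h import *
go((.5395,.331,.050,-10.8))"
```

```text
time_s: 7.32
eef_pos: [0.5384, 0.3304, 0.1251]
eef_rot: [0.771, 0.637, 0.0, 0.0]
wrist_force: [0.1, -0.6, -0.8]
width: 0.44
grip_force: 0.0
t 7.33 p [0.5384 0.3304 0.1251] yaw -10.8 tilt [0. 0.] w 40.1 grip 0.0 F [ 0.13 -0.56 -0.83]
turn -0.000 shift [0.8 1.0 75.1]
```

```bash

python3 -m handwheel '[0,0,0,0.8,1,35,40, 0,0,0,0,0,40,40, 0,0,0,0,0,0,0, 0,0,0,0,0,0,0, 0,0,0,0,0,0,0, 0,0,0,0,0,0,0, 0,0,0,0,0,-15,0, 0,0,0,0,0,-30,0, 0,0,0,0,0,-50,0, 0,0,0,0,0,0,0]' 25
python3 -c "
from h import *
go((.688,.09,.15,-2.5))"
```

```text
time_s: 8.57
eef_pos: [0.5418, 0.3324, 0.1502]
eef_rot: [0.771, 0.637, 0.004, 0.001]
wrist_force: [0.1, -0.1, -0.4]
width: 0.11
grip_force: 25.0
t 8.57 p [0.5418 0.3324 0.1502] yaw -10.8 tilt [0.3 0.4] w 10.0 grip 25.0 F [ 0.13 -0.1  -0.44]
turn -0.145 shift [-235.8 156.7 0.2]
```

```bash

python3 -m handwheel '[0,0,-0.145,0,0,0,0, 0,0,0,-29.5,19.6,0,0, 0,0,0,-29.5,19.6,0,0, 0,0,0,-29.5,19.6,0,0, 0,0,0,-29.5,19.6,0,0, 0,0,0,-29.5,19.6,0,0, 0,0,0,-29.5,19.6,0,0, 0,0,0,-29.5,19.6,0,0, 0,0,0,-29.5,19.6,0,0, 0,0,0,0,0,0,0, 0,0,0,0,0,30,0, 0,0,0,0,0,35,0, 0,0,0,0,0,15,0, 0,0,0,0,0,0,0, 0,0,0,0,0,0,30, 0,0,0,0,0,0,30, 0,0,0,0,0,-30,30, 0,0,0,0,0,-40,40, 0,0,0,0,0,-20,91]'
python3 -c "
from h import *
go((.54,.02,.16,90))"
```

```text
time_s: 10.95
eef_pos: [0.6867, 0.0887, 0.1582]
eef_rot: [0.722, 0.691, 0.001, 0.001]
wrist_force: [-0.2, 0.0, -0.4]
width: 0.515
grip_force: 0.0
t 10.95 p [0.6867 0.0887 0.1582] yaw -2.5 tilt [0.  0.2] w 47.0 grip 0.0 F [-0.24  0.01 -0.41]
turn -1.615 shift [146.7 -68.7 -1.8]
```

```bash
cat >> h.py <<'E'
def tins(views=('scene','side'),save=None):
    for n in views:
        c=calibration(n);p,d=camera(n);W=cloud(d,c)
        if save and n=='scene': cv2.imwrite(save,cv2.resize(p[130:300,200:480],None,fx=2.5,fy=2.5))
        m=((W[...,2]>.066)&(W[...,2]<.095)&(abs(W[...,1])<.48)&(W[...,0]>.33)&(W[...,0]<.8)).astype(np.uint8)
        k,L,st,_=cv2.connectedComponentsWithStats(m)
        for i in range(1,k):
            if st[i,4]>60:
                q=W[L==i];print(n,((q.min(0)+q.max(0))/2)[:2].round(3),'size',np.ptp(q,0)[:2].round(3),'zmax',q[:,2].max().round(3))
E
python3 -m handwheel '[0,0,-0.1615,0,0,0,91, 0,0,-0.1615,0,0,0,91, 0,0,-0.1615,0,0,0,91, 0,0,-0.1615,0,0,0,91, 0,0,-0.1615,0,0,0,91, 0,0,-0.1615,0,0,0,91, 0,0,-0.1615,0,0,0,91, 0,0,-0.1615,0,0,0,91, 0,0,-0.1615,0,0,0,91, 0,0,-0.1615,0,0,0,91, 0,0,0,37,-45,0,91, 0,0,0,37,-45,0,91, 0,0,0,37,-45,0,91, 0,0,0,37,-45,0,91, 0,0,0,0,0,0,91]'
python3 -c "
from h import *
tins(save='pics/s2.png')
go((.541,-.091,.15,90))"
```

```text
time_s: 12.82
eef_pos: [0.5357, -0.0939, 0.1559]
eef_rot: [0.002, 1.0, -0.0, 0.0]
wrist_force: [0.3, 1.8, -0.9]
width: 1.002
grip_force: 0.0
scene [0.429 0.023] size [0.065 0.062] zmax 0.083
scene [0.426 0.152] size [0.068 0.059] zmax 0.083
scene [ 0.461 -0.095] size [0.048 0.06 ] zmax 0.085
scene [ 0.542 -0.092] size [0.064 0.062] zmax 0.087
scene [0.543 0.019] size [0.066 0.061] zmax 0.084
scene [0.531 0.147] size [0.064 0.06 ] zmax 0.084
scene [ 0.701 -0.116] size [0.031 0.053] zmax 0.095
side [0.53 0.15] size [0.063 0.075] zmax 0.085
side [0.425 0.154] size [0.064 0.067] zmax 0.086
side [0.54  0.019] size [0.063 0.066] zmax 0.086
side [0.429 0.023] size [0.063 0.064] zmax 0.088
side [ 0.54  -0.091] size [0.063 0.068] zmax 0.085
side [ 0.682 -0.127] size [0.049 0.042] zmax 0.095
side [ 0.449 -0.094] size [0.063 0.068] zmax 0.085
t 12.93 p [ 0.5381 -0.0919  0.1558] yaw 89.9 tilt [-0.1 -0. ] w 90.8 grip 0.0 F [-0.96  0.36  0.55]
turn -0.001 shift [-2.9 0.9 5.8]
```

View pics/s2.png

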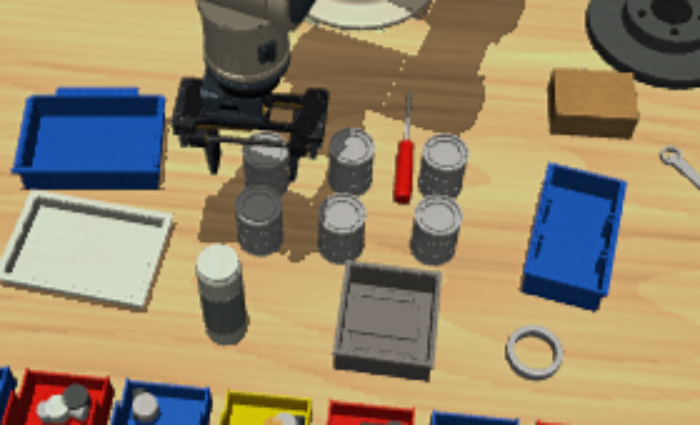

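The bin is empty and both dividers lie in the box. I'll grip the first tin and weigh it.

```bash
cat >> h.py <<'E'
def weigh(n=8):
    f=[]
    for i in range(n): camera('wrist');f.append(bot.get_state()['wrist_force'][2])
    f=np.array(f);print('Fz mean %.2f sd %.2f kg %.3f'%(f.mean(),f.std(),-f.mean()/9.81))
E
python3 -c "
from h import *
weigh()"
python3 -m handwheel '[0,0,0,-2.5,1,15,91, 0,0,0,0,0,25,91, 0,0,0,0,0,35,91, 0,0,0,0,0,29,91, 0,0,0,0,0,0,60, 0,0,0,0,0,0,60, 0,0,0,0,0,0,50, 0,0,0,0,0,0,50]' 40
python3 -m handwheel '[0,0,0,0,0,-15,50, 0,0,0,0,0,-25,50, 0,0,0,0,0,-35,50, 0,0,0,0,0,-25,50, 0,0,0,0,0,0,50, 0,0,0,0,0,0,50]'
python3 -c "
from h import *
weigh();go()"
```

```text
Fz mean 0.12 sd 0.36 kg -0.012
time_s: 14.32
eef_pos: [0.5409, -0.0906, 0.0519]
eef_rot: [-0.0, 1.0, -0.0, 0.001]
wrist_force: [0.9, 0.7, 6.4]
width: 0.693
grip_force: 40.0
time_s: 15.08
eef_pos: [0.5398, -0.0903, 0.1508]
eef_rot: [-0.0, 1.0, 0.0, -0.0]
wrist_force: [0.1, -0.7, -0.1]
width: 0.695
grip_force: 40.0
Fz mean -0.67 sd 0.66 kg 0.069
t 15.47 p [ 0.54   -0.0904  0.1506] yaw 90.0 tilt [0. 0.] w 63.1 grip 40.0 F [-0.39  0.28 -1.99]
```

It weighs about 0.07 kg, so it's empty and goes in the scrap bin.

```bash

python3 -m handwheel '[0,0,0,13.8,-38,0,50, 0,0,0,13.8,-38,0,50, 0,0,0,13.8,-38,0,50, 0,0,0,13.8,-38,0,50, 0,0,0,13.8,-38,0,50, 0,0,0,13.8,-38,0,50, 0,0,0,13.8,-38,0,50, 0,0,0,13.8,-38,0,50, 0,0,0,0,0,0,50]'
python3 -c "
from h import *
go((.430,-.395,.058,90))"
```

```text
time_s: 16.6
eef_pos: [0.4289, -0.3968, 0.1507]
eef_rot: [0.001, 1.0, -0.0, 0.0]
wrist_force: [-0.3, 0.7, -1.2]
width: 0.692
grip_force: 40.0
t 16.6 p [ 0.4289 -0.3968  0.1507] yaw 89.9 tilt [-0. -0.] w 63.1 grip 40.0 F [-0.3   0.71 -1.22]
turn -0.003 shift [-1.1 1.8 92.7]
```

Place and release, rise, then go over the tin at (.450,-.095).

```bash

python3 -m handwheel '[0,0,0,-1,2,30,50, 0,0,0,0,0,35,50, 0,0,0,0,0,20,50, 0,0,0,0,0,7,50, 0,0,0,0,0,0,76, 0,0,0,0,0,0,76, 0,0,0,0,0,-20,76, 0,0,0,0,0,-40,76, 0,0,0,0,0,-40,76, 0,0,0,0,0,0,76]'
python3 -c "
from h import *
tins();go((.450,-.095,.150,90))"
```

```text
time_s: 17.85
eef_pos: [0.4322, -0.3939, 0.1628]
eef_rot: [-0.0, 1.0, -0.003, 0.002]
wrist_force: [1.2, -0.0, 0.3]
width: 0.833
grip_force: 0.0
scene [ 0.43  -0.391] size [0.069 0.065] zmax 0.089
scene [0.43  0.023] size [0.066 0.063] zmax 0.086
scene [ 0.453 -0.095] size [0.067 0.061] zmax 0.085
scene [0.427 0.151] size [0.068 0.059] zmax 0.086
scene [0.541 0.019] size [0.066 0.061] zmax 0.085
scene [0.532 0.147] size [0.066 0.06 ] zmax 0.085
scene [ 0.701 -0.116] size [0.031 0.052] zmax 0.094
side [0.528 0.147] size [0.062 0.068] zmax 0.085
side [0.424 0.153] size [0.064 0.07 ] zmax 0.086
side [0.541 0.021] size [0.064 0.066] zmax 0.087
side [0.428 0.024] size [0.062 0.067] zmax 0.085
side [ 0.449 -0.095] size [0.064 0.067] zmax 0.086
side [ 0.431 -0.391] size [0.066 0.065] zmax 0.089
t 17.95 p [ 0.4309 -0.3925  0.1595] yaw 90.0 tilt [-0.1 -0.1] w 76.0 grip 0.0 F [-1.53 -0.7  -0.02]
turn 0.000 shift [-19.1 297.5 9.5]
```

```bash

python3 -m handwheel '[0,0,0,-2.4,37.2,0,91, 0,0,0,-2.4,37.2,0,91, 0,0,0,-2.4,37.2,0,91, 0,0,0,-2.4,37.2,0,91, 0,0,0,-2.4,37.2,0,91, 0,0,0,-2.4,37.2,0,91, 0,0,0,-2.4,37.2,0,91, 0,0,0,-2.4,37.2,0,91, 0,0,0,0,0,0,91]'
python3 -c "
from h import *
tins(('side',));go((.450,-.095,.052,90))"
```

```text
time_s: 19.08
eef_pos: [0.4492, -0.0927, 0.1582]
eef_rot: [-0.001, 1.0, 0.0, -0.001]
wrist_force: [0.1, 0.1, -0.7]
width: 0.997
grip_force: 0.0
side [0.425 0.154] size [0.064 0.074] zmax 0.085
side [0.428 0.023] size [0.061 0.067] zmax 0.086
side [ 0.681 -0.122] size [0.05  0.047] zmax 0.095
side [ 0.448 -0.094] size [0.065 0.066] zmax 0.086
side [ 0.431 -0.391] size [0.065 0.064] zmax 0.09
t 19.12 p [ 0.4495 -0.0939  0.1583] yaw 90.1 tilt [0.1 0. ] w 91.0 grip 0.0 F [-0.12 -0.69 -0.27]
turn 0.002 shift [-0.5 -1.1 106.3]
```

```bash

python3 -m handwheel '[0,0,0,0,-0.5,25,91, 0,0,0,0,0,30,91, 0,0,0,0,0,30,91, 0,0,0,0,0,21,91, 0,0,0,0,0,0,60, 0,0,0,0,0,0,60, 0,0,0,0,0,0,50, 0,0,0,0,0,0,50, 0,0,0,0,0,-15,50, 0,0,0,0,0,-25,50, 0,0,0,0,0,-35,50, 0,0,0,0,0,-25,50, 0,0,0,0,0,0,50, 0,0,0,0,0,0,50]'
python3 -c "
from h import *
weigh();go((.430,-.395,.15,90),(.598,-.322,.16,90),(.51,.335,.16,78.5))"
```

```text
time_s: 20.88
eef_pos: [0.4493, -0.0952, 0.1521]
eef_rot: [-0.0, 1.0, 0.0, -0.001]
wrist_force: [-0.2, 0.4, -5.6]
width: 0.694
grip_force: 40.0
Fz mean -4.93 sd 0.36 kg 0.503
t 21.27 p [ 0.4498 -0.0953  0.1526] yaw 90.0 tilt [0. 0.] w 63.7 grip 40.0 F [-0.19  0.06 -4.98]
turn 0.000 shift [19.8 -299.7 2.6]
turn 0.000 shift [-168.0 73.0 -10.0]
turn 0.201 shift [217.2 626.3 -0.0]
```

It weighs about 0.50 kg, so it's full and goes in the far slot position of the stock bin.

```bash

python3 -m handwheel '[0,0,0.1,0,0,-10,50, 0,0,0.1,0,0,-10,50, 0,0,0,-1.6,39.4,0,50, 0,0,0,-1.6,39.4,0,50, 0,0,0,-1.6,39.4,0,50, 0,0,0,-1.6,39.4,0,50, 0,0,0,-1.6,39.4,0,50, 0,0,0,-1.6,39.4,0,50, 0,0,0,-1.6,39.4,0,50, 0,0,0,-1.6,39.4,0,50, 0,0,0,-1.6,39.4,0,50, 0,0,0,-1.6,39.4,0,50, 0,0,0,-1.6,39.4,0,50, 0,0,0,0,0,0,50, 0,0,0,0,0,0,50]'
python3 -c "
from h import *
go((.554,.326,.0575,78.5))"
```

```text
time_s: 23.15
eef_pos: [0.5528, 0.3256, 0.1724]
eef_rot: [0.1, 0.995, -0.0, -0.0]
wrist_force: [0.1, -0.7, -4.5]
width: 0.695
grip_force: 40.0
t 23.15 p [0.5528 0.3256 0.1724] yaw 78.6 tilt [ 0. -0.] w 63.4 grip 40.0 F [ 0.13 -0.67 -4.53]
turn 0.001 shift [-1.1 0.6 114.9]
```

```bash

python3 -m handwheel '[0,0,0,-1,0.6,35,50, 0,0,0,0,0,35,50, 0,0,0,0,0,30,50, 0,0,0,0,0,12,50, 0,0,0,0,0,3,50, 0,0,0,0,0,0,50, 0,0,0,0,0,0,78, 0,0,0,0,0,0,78, 0,0,0,0,0,-20,78, 0,0,0,0,0,-40,78, 0,0,0,0,0,-40,91, 0,0,0,0,0,0,91]'
python3 -c "
from h import *
tins();go((.531,.147,.156,90))"
```

```text
time_s: 24.65
eef_pos: [0.5561, 0.3273, 0.1617]
eef_rot: [0.1, 0.995, 0.002, 0.003]
wrist_force: [0.2, -0.7, -1.1]
width: 0.995
grip_force: 0.0
scene [ 0.433 -0.391] size [0.064 0.063] zmax 0.089
scene [0.431 0.023] size [0.065 0.063] zmax 0.086
scene [0.426 0.152] size [0.07  0.059] zmax 0.086
scene [0.543 0.019] size [0.065 0.061] zmax 0.084
scene [0.531 0.147] size [0.069 0.06 ] zmax 0.083
scene [0.557 0.326] size [0.067 0.064] zmax 0.09
scene [ 0.701 -0.115] size [0.032 0.052] zmax 0.095
side [0.554 0.328] size [0.063 0.071] zmax 0.088
side [0.529 0.146] size [0.063 0.067] zmax 0.086
side [0.425 0.153] size [0.063 0.068] zmax 0.086
side [0.541 0.022] size [0.063 0.071] zmax 0.085
side [0.429 0.023] size [0.065 0.066] zmax 0.086
side [ 0.683 -0.124] size [0.056 0.042] zmax 0.095
side [ 0.43  -0.391] size [0.064 0.066] zmax 0.089
t 24.75 p [0.5544 0.3264 0.1583] yaw 78.6 tilt [-0.  0.] w 91.0 grip 0.0 F [ 0.2  -0.23 -0.61]
turn -0.200 shift [23.4 -179.4 2.3]
```

Next, the tin at (.530,.147).

```bash

python3 -m handwheel '[0,0,-0.1,0,0,0,91, 0,0,-0.1,0,0,0,91, 0,0,0,4.8,-36,0,91, 0,0,0,4.8,-36,0,91, 0,0,0,4.8,-36,0,91, 0,0,0,4.8,-36,0,91, 0,0,0,4.8,-36,0,91, 0,0,0,0,0,0,91, 0,0,0,0,0,0,91]'
python3 -c "
from h import *
tins();go((.530,.147,.052,90))"
```

```text
time_s: 25.88
eef_pos: [0.5301, 0.1465, 0.1573]
eef_rot: [0.0, 1.0, 0.0, -0.001]
wrist_force: [-0.7, 0.2, 0.6]
width: 0.998
grip_force: 0.0
scene [ 0.431 -0.391] size [0.067 0.065] zmax 0.088
scene [0.43  0.023] size [0.068 0.063] zmax 0.084
scene [0.445 0.152] size [0.027 0.059] zmax 0.082
scene [0.544 0.019] size [0.067 0.061] zmax 0.085
scene [0.531 0.147] size [0.068 0.06 ] zmax 0.085
scene [0.556 0.326] size [0.067 0.062] zmax 0.089
scene [ 0.701 -0.116] size [0.032 0.052] zmax 0.095
side [0.549 0.325] size [0.057 0.066] zmax 0.091
side [0.529 0.146] size [0.063 0.069] zmax 0.085
side [0.423 0.152] size [0.066 0.067] zmax 0.087
side [0.541 0.021] size [0.062 0.067] zmax 0.085
side [0.429 0.023] size [0.065 0.069] zmax 0.085
side [ 0.683 -0.123] size [0.054 0.046] zmax 0.095
side [ 0.431 -0.391] size [0.063 0.064] zmax 0.092
t 25.98 p [0.5303 0.1471 0.1575] yaw 90.1 tilt [0. 0.] w 91.2 grip 0.0 F [-0.05  0.85  0.51]
turn 0.001 shift [0.3 -0.1 105.5]
```

```bash

python3 -m handwheel '[0,0,0,0,0,25,91, 0,0,0,0,0,30,91, 0,0,0,0,0,30,91, 0,0,0,0,0,20.5,91, 0,0,0,0,0,0,60, 0,0,0,0,0,0,60, 0,0,0,0,0,0,50, 0,0,0,0,0,0,50, 0,0,0,0,0,-15,50, 0,0,0,0,0,-35,50, 0,0,0,0,0,-45,50, 0,0,0,0,0,-25,50, 0,0,0,0,0,0,50, 0,0,0,0,0,0,50]'
python3 -c "
from h import *
weigh();go((.420,-.305,.17,90),(.598,-.322,.17,90),(.466,.344,.17,78.5))"
```

```text
time_s: 27.72
eef_pos: [0.5299, 0.1462, 0.1722]
eef_rot: [-0.0, 1.0, -0.0, -0.0]
wrist_force: [0.1, 0.1, -1.3]
width: 0.693
grip_force: 40.0
Fz mean -0.98 sd 0.44 kg 0.100
t 28.12 p [0.5302 0.1463 0.1721] yaw 90.0 tilt [ 0. -0.] w 63.7 grip 40.0 F [-0.86  0.48 -1.45]
turn 0.000 shift [110.2 -451.3 2.1]
turn 0.000 shift [-178.0 -17.0 -0.0]
turn 0.201 shift [262.1 626.3 -0.0]
```

It weighs about 0.10 kg, so it's empty too and goes in the scrap bin's second position.

```bash

python3 -m handwheel '[0,0,0,9.2,-37.2,0,50, 0,0,0,9.2,-37.2,0,50, 0,0,0,9.2,-37.2,0,50, 0,0,0,9.2,-37.2,0,50, 0,0,0,9.2,-37.2,0,50, 0,0,0,9.2,-37.2,0,50, 0,0,0,9.2,-37.2,0,50, 0,0,0,9.2,-37.2,0,50, 0,0,0,9.2,-37.2,0,50, 0,0,0,9.2,-37.2,0,50, 0,0,0,9.2,-37.2,0,50, 0,0,0,9.2,-37.2,0,50, 0,0,0,0,0,0,50, 0,0,0,0,0,0,50]'
python3 -c "
from h import *
go((.420,-.300,.058,90))"
```

```text
time_s: 29.88
eef_pos: [0.4199, -0.2997, 0.1722]
eef_rot: [0.0, 1.0, 0.0, -0.0]
wrist_force: [0.3, -0.7, -0.8]
width: 0.692
grip_force: 40.0
t 29.88 p [ 0.4199 -0.2997  0.1722] yaw 90.0 tilt [0. 0.] w 63.1 grip 40.0 F [ 0.28 -0.72 -0.82]
turn -0.000 shift [-0.1 -0.3 114.2]
```

```bash

python3 -m handwheel '[0,0,0,0,0,35,50, 0,0,0,0,0,35,50, 0,0,0,0,0,30,50, 0,0,0,0,0,12,50, 0,0,0,0,0,2,50, 0,0,0,0,0,0,72, 0,0,0,0,0,0,72, 0,0,0,0,0,-20,72, 0,0,0,0,0,-40,72, 0,0,0,0,0,-40,91, 0,0,0,0,0,0,91]'
python3 -c "
from h import *
tins();go((.541,.020,.156,90))"
```

```text
time_s: 31.25
eef_pos: [0.4214, -0.3013, 0.1617]
eef_rot: [-0.0, 1.0, -0.002, 0.002]
wrist_force: [-0.1, -0.4, -0.8]
width: 0.976
grip_force: 0.0
scene [ 0.421 -0.3  ] size [0.068 0.064] zmax 0.089
scene [ 0.46  -0.402] size [0.067 0.063] zmax 0.088
scene [0.43  0.023] size [0.066 0.063] zmax 0.084
scene [0.426 0.152] size [0.067 0.059] zmax 0.084
scene [0.543 0.019] size [0.065 0.061] zmax 0.085
scene [0.555 0.327] size [0.066 0.062] zmax 0.089
scene [ 0.7   -0.116] size [0.031 0.052] zmax 0.095
side [0.553 0.325] size [0.063 0.067] zmax 0.091
side [0.425 0.153] size [0.064 0.068] zmax 0.084
side [0.428 0.023] size [0.064 0.065] zmax 0.087
side [ 0.682 -0.123] size [0.053 0.043] zmax 0.095
side [ 0.419 -0.298] size [0.063 0.068] zmax 0.089
side [ 0.458 -0.403] size [0.065 0.065] zmax 0.089
t 31.35 p [ 0.4201 -0.3002  0.1589] yaw 90.0 tilt [-0.1 -0. ] w 91.0 grip 0.0 F [-0.43  0.04 -0.89]
turn 0.000 shift [-120.9 320.2 2.9]
```

The first scrap tin shifted about 3 cm but is still upright in the bin. Next, the tin at (.542,.020).

```bash

python3 -m handwheel '[0,0,0,-13.6,35.6,0,91, 0,0,0,-13.6,35.6,0,91, 0,0,0,-13.6,35.6,0,91, 0,0,0,-13.6,35.6,0,91, 0,0,0,-13.6,35.6,0,91, 0,0,0,-13.6,35.6,0,91, 0,0,0,-13.6,35.6,0,91, 0,0,0,-13.6,35.6,0,91, 0,0,0,-13.6,35.6,0,91, 0,0,0,0,0,0,91, 0,0,0,0,0,0,91]'
python3 -c "
from h import *
tins(('scene',));go((.542,.020,.052,90))"
```

```text
time_s: 32.72
eef_pos: [0.5417, 0.0201, 0.1576]
eef_rot: [-0.0, 1.0, -0.0, -0.001]
wrist_force: [0.5, -0.7, 0.1]
width: 0.995
grip_force: 0.0
scene [ 0.42 -0.3 ] size [0.064 0.062] zmax 0.087
scene [ 0.458 -0.404] size [0.067 0.064] zmax 0.089
scene [0.427 0.151] size [0.067 0.059] zmax 0.084
scene [0.543 0.019] size [0.064 0.061] zmax 0.084
scene [0.555 0.326] size [0.067 0.062] zmax 0.089
scene [ 0.7   -0.116] size [0.032 0.052] zmax 0.095
t 32.77 p [0.5417 0.0198 0.1578] yaw 90.0 tilt [ 0.1 -0. ] w 91.3 grip 0.0 F [-0.07  0.28  0.95]
turn -0.000 shift [-0.3 0.2 105.8]
```

```bash

python3 -m handwheel '[0,0,0,0,0,25,91, 0,0,0,0,0,30,91, 0,0,0,0,0,30,91, 0,0,0,0,0,20.5,91, 0,0,0,0,0,0,60, 0,0,0,0,0,0,60, 0,0,0,0,0,0,50, 0,0,0,0,0,0,50, 0,0,0,0,0,-15,50, 0,0,0,0,0,-35,50, 0,0,0,0,0,-45,50, 0,0,0,0,0,-25,50, 0,0,0,0,0,0,50, 0,0,0,0,0,0,50]'
python3 -c "
from h import *
weigh();go((.420,-.305,.17,90),(.598,-.322,.17,90),(.466,.344,.17,78.5))"
```

```text
time_s: 34.52
eef_pos: [0.5416, 0.0204, 0.1721]
eef_rot: [-0.0, 1.0, 0.0, -0.001]
wrist_force: [-1.1, -0.3, -5.4]
width: 0.694
grip_force: 40.0
Fz mean -5.88 sd 0.63 kg 0.600
t 34.92 p [0.5422 0.0203 0.1725] yaw 90.0 tilt [0. 0.] w 63.5 grip 40.0 F [-0.52 -0.46 -6.4 ]
turn 0.000 shift [122.2 -325.3 2.5]
turn 0.000 shift [-178.0 -17.0 -0.0]
turn 0.201 shift [262.1 626.3 -0.0]
```

It weighs about 0.57 kg (0.60 measured), so it's full and goes in the stock bin's near position.

```bash

python3 -m handwheel '[0,0,0.1,0,0,0,50, 0,0,0.1,0,0,0,50, 0,0,0,15.4,33.6,0,50, 0,0,0,15.4,33.6,0,50, 0,0,0,15.4,33.6,0,50, 0,0,0,15.4,33.6,0,50, 0,0,0,15.4,33.6,0,50, 0,0,0,15.4,33.6,0,50, 0,0,0,15.4,33.6,0,50, 0,0,0,15.4,33.6,0,50, 0,0,0,15.4,33.6,0,50, 0,0,0,0,0,0,50, 0,0,0,0,0,0,50]'
python3 -c "
from h import *
go((.466,.344,.0575,78.5));tins(('scene',))"
```

```text
time_s: 36.55
eef_pos: [0.4664, 0.3439, 0.1727]
eef_rot: [0.1, 0.995, -0.0, -0.0]
wrist_force: [0.3, -0.5, -5.3]
width: 0.697
grip_force: 40.0
t 36.55 p [0.4664 0.3439 0.1727] yaw 78.6 tilt [ 0. -0.] w 63.6 grip 40.0 F [ 0.28 -0.53 -5.32]
turn 0.001 shift [0.4 -0.0 115.2]
scene [ 0.422 -0.3  ] size [0.064 0.063] zmax 0.088
scene [ 0.46  -0.403] size [0.068 0.062] zmax 0.09
scene [0.431 0.023] size [0.068 0.062] zmax 0.084
scene [0.427 0.152] size [0.064 0.059] zmax 0.086
scene [0.556 0.326] size [0.066 0.062] zmax 0.089
scene [ 0.701 -0.116] size [0.032 0.052] zmax 0.095
```

```bash

python3 -m handwheel '[0,0,0,0,0,35,50, 0,0,0,0,0,35,50, 0,0,0,0,0,30,50, 0,0,0,0,0,12,50, 0,0,0,0,0,3,50, 0,0,0,0,0,0,50, 0,0,0,0,0,0,78, 0,0,0,0,0,0,78, 0,0,0,0,0,-20,78, 0,0,0,0,0,-40,78, 0,0,0,0,0,-40,91, 0,0,0,0,0,0,91]'
python3 -c "
from h import *
tins();go((.426,.152,.156,90))"
```

```text
time_s: 38.1
eef_pos: [0.4682, 0.3453, 0.1613]
eef_rot: [0.1, 0.995, 0.002, 0.003]
wrist_force: [-0.6, -0.0, -0.8]
width: 0.995
grip_force: 0.0
scene [ 0.422 -0.3  ] size [0.066 0.062] zmax 0.088
scene [ 0.458 -0.404] size [0.068 0.063] zmax 0.089
scene [0.429 0.023] size [0.064 0.062] zmax 0.084
scene [0.427 0.152] size [0.066 0.06 ] zmax 0.084
scene [0.467 0.344] size [0.067 0.063] zmax 0.088
scene [0.555 0.326] size [0.065 0.063] zmax 0.089
scene [ 0.699 -0.116] size [0.032 0.052] zmax 0.095
side [0.555 0.326] size [0.065 0.07 ] zmax 0.089
side [0.466 0.343] size [0.064 0.065] zmax 0.09
side [0.424 0.153] size [0.063 0.068] zmax 0.086
side [0.429 0.024] size [0.064 0.068] zmax 0.085
side [ 0.685 -0.122] size [0.055 0.044] zmax 0.095
side [ 0.419 -0.3  ] size [0.063 0.066] zmax 0.089
side [ 0.458 -0.403] size [0.063 0.064] zmax 0.091
t 38.2 p [0.4666 0.3443 0.1582] yaw 78.6 tilt [-0.  0.] w 90.6 grip 0.0 F [ 0.17 -0.55 -0.53]
turn -0.200 shift [40.6 -192.3 2.2]
```

```bash

python3 -m handwheel '[0,0,-0.1,0,0,0,91, 0,0,-0.1,0,0,0,91, 0,0,0,6.8,-32,0,91, 0,0,0,6.8,-32,0,91, 0,0,0,6.8,-32,0,91, 0,0,0,6.8,-32,0,91, 0,0,0,6.8,-32,0,91, 0,0,0,6.8,-32,0,91, 0,0,0,0,0,0,91, 0,0,0,0,0,0,91]'
python3 -c "
from h import *
tins(('side',));go((.425,.152,.052,90))"
```

```text
time_s: 39.45
eef_pos: [0.4257, 0.1524, 0.1575]
eef_rot: [0.0, 1.0, 0.0, -0.0]
wrist_force: [-0.3, 0.5, 0.1]
width: 0.998
grip_force: 0.0
side [0.425 0.153] size [0.064 0.065] zmax 0.085
side [0.428 0.025] size [0.061 0.065] zmax 0.084
side [ 0.684 -0.124] size [0.054 0.04 ] zmax 0.094
side [ 0.42 -0.3 ] size [0.064 0.065] zmax 0.088
side [ 0.457 -0.403] size [0.062 0.065] zmax 0.09
t 39.5 p [0.4258 0.1527 0.1575] yaw 90.0 tilt [0. 0.] w 90.8 grip 0.0 F [0.61 0.08 0.06]
turn 0.000 shift [0.8 -0.7 105.5]
```

```bash

python3 -m handwheel '[0,0,0,0.4,-0.5,25,91, 0,0,0,0,0,30,91, 0,0,0,0,0,30,91, 0,0,0,0,0,20.5,91, 0,0,0,0,0,0,60, 0,0,0,0,0,0,60, 0,0,0,0,0,0,50, 0,0,0,0,0,0,50, 0,0,0,0,0,-15,50, 0,0,0,0,0,-35,50, 0,0,0,0,0,-45,50, 0,0,0,0,0,-25,50, 0,0,0,0,0,0,50, 0,0,0,0,0,0,50]'
python3 -c "
from h import *
weigh();go((.593,-.365,.17,90))"
```

```text
time_s: 41.25
eef_pos: [0.4248, 0.1516, 0.1717]
eef_rot: [-0.0, 1.0, -0.0, -0.0]
wrist_force: [0.9, -0.7, -2.7]
width: 0.699
grip_force: 40.0
Fz mean -3.48 sd 0.46 kg 0.355
t 41.65 p [0.4253 0.1517 0.1721] yaw 90.0 tilt [ 0. -0.] w 63.4 grip 40.0 F [ 0.07 -0.23 -3.04]
turn 0.000 shift [-167.7 -516.7 2.1]
```

It weighs about 0.33 kg (0.355 measured), so it's part-used and goes in the tray.

```bash

python3 -m handwheel '[0,0,0,-12,-37,0,50, 0,0,0,-12,-37,0,50, 0,0,0,-12,-37,0,50, 0,0,0,-12,-37,0,50, 0,0,0,-12,-37,0,50, 0,0,0,-12,-37,0,50, 0,0,0,-12,-37,0,50, 0,0,0,-12,-37,0,50, 0,0,0,-12,-37,0,50, 0,0,0,-12,-37,0,50, 0,0,0,-12,-37,0,50, 0,0,0,-12,-37,0,50, 0,0,0,-12,-37,0,50, 0,0,0,-12,-37,0,50, 0,0,0,0,0,0,50, 0,0,0,0,0,0,50]'
python3 -c "
from h import *
weigh(5);go((.593,-.366,.0565,90))"
```

```text
time_s: 43.65
eef_pos: [0.5931, -0.3658, 0.1718]
eef_rot: [-0.0, 1.0, 0.0, -0.0]
wrist_force: [-0.5, 0.1, -2.0]
width: 0.701
grip_force: 40.0
Fz mean -2.73 sd 0.37 kg 0.278
t 43.9 p [ 0.5935 -0.3656  0.1726] yaw 90.1 tilt [-0.  0.] w 63.7 grip 40.0 F [-0.74 -0.14 -2.45]
turn 0.001 shift [0.5 -0.4 116.1]
```

```bash

python3 -m handwheel '[0,0,0,0,0,35,50, 0,0,0,0,0,35,50, 0,0,0,0,0,30,50, 0,0,0,0,0,12,50, 0,0,0,0,0,3.5,50, 0,0,0,0,0,0,50, 0,0,0,0,0,0,78, 0,0,0,0,0,0,78, 0,0,0,0,0,-20,78, 0,0,0,0,0,-40,78, 0,0,0,0,0,-40,91, 0,0,0,0,0,0,91]'
python3 -c "
from h import *
tins();go((.429,.023,.16,90))"
```

```text
time_s: 45.4
eef_pos: [0.5953, -0.3675, 0.1622]
eef_rot: [-0.0, 1.0, -0.002, 0.003]
wrist_force: [-0.8, -0.4, -0.2]
width: 0.993
grip_force: 0.0
scene [ 0.422 -0.301] size [0.065 0.064] zmax 0.089
scene [0.431 0.023] size [0.066 0.062] zmax 0.083
scene [0.468 0.344] size [0.067 0.063] zmax 0.087
scene [ 0.596 -0.368] size [0.066 0.065] zmax 0.087
scene [0.555 0.327] size [0.066 0.062] zmax 0.088
scene [ 0.701 -0.116] size [0.032 0.052] zmax 0.095
side [0.553 0.326] size [0.063 0.071] zmax 0.091
side [0.465 0.347] size [0.063 0.07 ] zmax 0.09
side [0.429 0.027] size [0.064 0.076] zmax 0.084
side [ 0.592 -0.365] size [0.065 0.065] zmax 0.088
side [ 0.419 -0.3  ] size [0.063 0.064] zmax 0.088
side [ 0.457 -0.404] size [0.063 0.065] zmax 0.089
t 45.5 p [ 0.5937 -0.3664  0.1583] yaw 90.0 tilt [-0.1 -0.1] w 91.2 grip 0.0 F [ 0.49  0.45 -0.73]
turn 0.000 shift [164.7 389.4 -1.7]
```

Last tin, at (.429,.024).

```bash

python3 -m handwheel '[0,0,0,15,35.4,0,91, 0,0,0,15,35.4,0,91, 0,0,0,15,35.4,0,91, 0,0,0,15,35.4,0,91, 0,0,0,15,35.4,0,91, 0,0,0,15,35.4,0,91, 0,0,0,15,35.4,0,91, 0,0,0,15,35.4,0,91, 0,0,0,15,35.4,0,91, 0,0,0,15,35.4,0,91, 0,0,0,15,35.4,0,91, 0,0,0,0,0,0,91, 0,0,0,0,0,0,91]'
python3 -c "
from h import *
tins(('side',));go((.429,.024,.052,90))"
```

```text
time_s: 47.12
eef_pos: [0.4285, 0.0229, 0.1568]
eef_rot: [-0.0, 1.0, -0.0, -0.0]
wrist_force: [-0.2, -0.2, -0.2]
width: 0.997
grip_force: 0.0
side [0.456 0.346] size [0.047 0.069] zmax 0.092
side [0.429 0.022] size [0.064 0.072] zmax 0.087
side [ 0.681 -0.124] size [0.051 0.039] zmax 0.094
side [ 0.593 -0.366] size [0.064 0.064] zmax 0.089
side [ 0.419 -0.299] size [0.063 0.065] zmax 0.09
side [ 0.458 -0.402] size [0.063 0.066] zmax 0.09
t 47.17 p [0.4287 0.0226 0.1568] yaw 90.0 tilt [ 0. -0.] w 90.8 grip 0.0 F [0.6  0.22 0.59]
turn -0.000 shift [-0.3 1.4 104.8]
```

```bash

python3 -m handwheel '[0,0,0,0,0.6,25,91, 0,0,0,0,0,30,91, 0,0,0,0,0,30,91, 0,0,0,0,0,20,91, 0,0,0,0,0,0,60, 0,0,0,0,0,0,60, 0,0,0,0,0,0,50, 0,0,0,0,0,0,50, 0,0,0,0,0,-15,50, 0,0,0,0,0,-35,50, 0,0,0,0,0,-45,50, 0,0,0,0,0,-25,50, 0,0,0,0,0,0,50, 0,0,0,0,0,0,50]'
python3 -c "
from h import *
weigh(12);go((.603,-.274,.17,90))"
```

```text
time_s: 48.92
eef_pos: [0.4279, 0.0238, 0.1713]
eef_rot: [-0.0, 1.0, 0.0, -0.0]
wrist_force: [0.4, -0.7, -2.3]
width: 0.695
grip_force: 40.0
Fz mean -2.83 sd 0.63 kg 0.288
t 49.52 p [0.4284 0.0237 0.1719] yaw 90.0 tilt [0. 0.] w 63.4 grip 40.0 F [-0.13  0.88 -3.53]
turn 0.000 shift [-174.6 -297.7 1.9]
```

It weighs about 0.29 kg, so it's part-used and goes in the tray's other position.

```bash

python3 -m handwheel '[0,0,0,-19.4,-33,0,50, 0,0,0,-19.4,-33,0,50, 0,0,0,-19.4,-33,0,50, 0,0,0,-19.4,-33,0,50, 0,0,0,-19.4,-33,0,50, 0,0,0,-19.4,-33,0,50, 0,0,0,-19.4,-33,0,50, 0,0,0,-19.4,-33,0,50, 0,0,0,-19.4,-33,0,50, 0,0,0,0,0,0,50, 0,0,0,0,0,0,50]'
python3 -c "
from h import *
tins(('scene',));go((.603,-.274,.0565,90))"
```

```text
time_s: 50.9
eef_pos: [0.6026, -0.2728, 0.1715]
eef_rot: [-0.0, 1.0, 0.0, -0.0]
wrist_force: [-0.2, -0.1, -2.0]
width: 0.695
grip_force: 40.0
scene [ 0.402 -0.3  ] size [0.028 0.053] zmax 0.087
scene [0.467 0.344] size [0.065 0.063] zmax 0.088
scene [ 0.595 -0.367] size [0.064 0.064] zmax 0.087
scene [0.556 0.326] size [0.068 0.062] zmax 0.089
scene [ 0.699 -0.116] size [0.034 0.053] zmax 0.095
t 50.95 p [ 0.6026 -0.2725  0.1717] yaw 90.0 tilt [0. 0.] w 63.2 grip 40.0 F [-0.53  0.   -2.89]
turn 0.000 shift [-0.4 -1.5 115.2]
```

Place it, release, rise and retreat to clear space.

```bash

python3 -m handwheel '[0,0,0,0,0,35,50, 0,0,0,0,0,35,50, 0,0,0,0,0,30,50, 0,0,0,0,0,12,50, 0,0,0,0,0,3,50, 0,0,0,0,0,0,50, 0,0,0,0,0,0,76, 0,0,0,0,0,0,76, 0,0,0,0,0,-20,76, 0,0,0,0,0,-40,76, 0,0,0,0,0,-40,76, 0,0,0,0,0,-40,76]'
python3 -m handwheel '[0,0,0,20,33,0,76, 0,0,0,20,33,0,76, 0,0,0,20,33,0,76, 0,0,0,20,33,0,76, 0,0,0,20,33,0,76, 0,0,0,20,33,0,76, 0,0,0,20,33,0,76, 0,0,0,20,33,0,76, 0,0,0,0,0,0,76, 0,0,0,0,0,0,76]'
python3 -c "
from h import *
tins(save='pics/s3.png');go()"
```

```text
time_s: 52.45
eef_pos: [0.603, -0.2733, 0.1987]
eef_rot: [-0.0, 1.0, -0.0, 0.0]
wrist_force: [-0.4, -0.1, 0.5]
width: 0.836
grip_force: 0.0
time_s: 53.7
eef_pos: [0.4437, -0.0096, 0.1974]
eef_rot: [-0.0, 1.0, -0.0, 0.001]
wrist_force: [1.6, -0.6, -0.2]
width: 0.838
grip_force: 0.0
scene [ 0.422 -0.301] size [0.064 0.063] zmax 0.09
scene [ 0.459 -0.404] size [0.068 0.065] zmax 0.088
scene [0.468 0.345] size [0.066 0.064] zmax 0.087
scene [ 0.595 -0.367] size [0.064 0.064] zmax 0.086
scene [ 0.605 -0.274] size [0.065 0.064] zmax 0.086
scene [0.555 0.326] size [0.065 0.063] zmax 0.087
scene [ 0.7   -0.116] size [0.032 0.052] zmax 0.094
side [0.466 0.345] size [0.064 0.075] zmax 0.091
side [ 0.682 -0.124] size [0.052 0.042] zmax 0.095
side [ 0.604 -0.275] size [0.068 0.066] zmax 0.089
side [ 0.593 -0.366] size [0.067 0.065] zmax 0.089
side [ 0.419 -0.298] size [0.064 0.067] zmax 0.089
side [ 0.457 -0.403] size [0.065 0.066] zmax 0.089
t 53.8 p [ 0.4437 -0.0099  0.1971] yaw 90.0 tilt [-0. -0.] w 75.9 grip 0.0 F [-0.33  0.36  0.82]
```

View pics/s3.png

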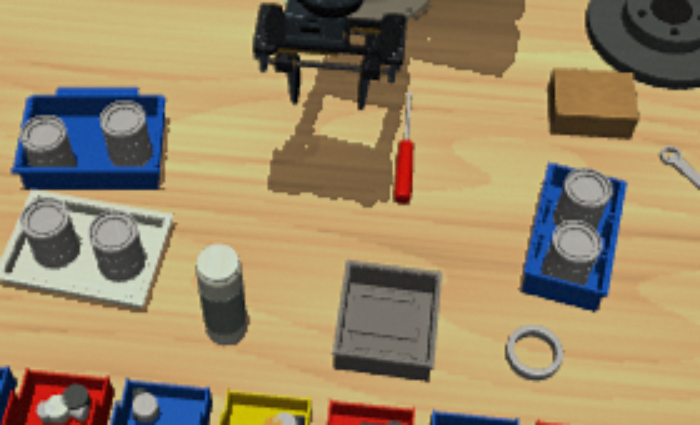

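Two tins stand in the stock bin at (588,190) and (576,240), two in the tray at (48,220) and (115,232), and two in the scrap bin at (45,135) and (124,118). The dividers are in the box at (388,310), and the bystanders haven't moved.

```bash
python3 -c "
from station import bot
print(bot.sign_off())"
```

```text
the job is handed in; nothing more can be done
None
```

The job is done and handed in at about 54 s: both dividers are in the spare-divider box, two full tins stand in the stock bin, two part-used tins stand in the bench tray, and two empties are in the scrap bin.

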